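# Load the welding jig, bolt it and set the shielding gas

## Task

Get the welding jig ready. First draw its bolt back (lift the red handle out of its notch, slide, drop it into the open notch) and seat every aluminium bracket lying on the bench flat over a brass locating pin of its own, square in its lane with the plain end towards the bolt; then slide the bolt home so that the yellow bar covers the bracket ends and drop the handle into the locked notch. After that turn the red gas valve handle to half open, the green 45 degree mark, and leave the paste tin, the collar and the wrench where they are.

Things in the scene. Friction and masses are not known exactly. Their poses are not given: they have to be found in the camera images.
- jig: Blue welding jig fixed on the bench, turned up to 0.25 rad. Origin on the bench; board x -150 to 135, y -110 to 110 mm, top z = 15. Three lanes run along x at y = -75, 0, 75. The bolt lies along x at y = 0, z = 50, on the -x side, in staples 65 high. Beside it (y 30 to 36) stands a grey notch guide: tooth tops z = 66, two 18 mm wide notches centred at x = -60 (locked) and -110 (open).
- pin0 (a point): Foot of brass locating pin 0, on its axis at the top of the jig board (jig x 105, y -75, z 15 mm). The pin is 11 mm in diameter, 21 mm tall, its top 8 mm tapered to 5 mm. A bracket's hole point comes here when seated.
- pin1 (a point): Foot of brass locating pin 1, on its axis at the top of the jig board (jig x 105, y 0, z 15 mm). The pin is 11 mm in diameter, 21 mm tall, its top 8 mm tapered to 5 mm. A bracket's hole point comes here when seated.
- pin2 (a point): Foot of brass locating pin 2, on its axis at the top of the jig board (jig x 105, y 75, z 15 mm). The pin is 11 mm in diameter, 21 mm tall, its top 8 mm tapered to 5 mm. A bracket's hole point comes here when seated.
- toe0 (a point): Point on the board's top where the plain end of a bracket seated square on pin 0 comes (jig x 0, y -75, z 15 mm).
- toe1 (a point): Point on the board's top where the plain end of a bracket seated square on pin 1 comes (jig x 0, y 0, z 15 mm).
- toe2 (a point): Point on the board's top where the plain end of a bracket seated square on pin 2 comes (jig x 0, y 75, z 15 mm).
- bracket0: Loose aluminium bracket, 0.2 kg (may be absent; all are alike, any may go on any pin): base plate 120 x 56 x 8 mm with a 10 mm thick upright rib, 46 mm long (x -18 to +28 mm), on its centre line along x, top of the rib 51 mm above the underside: grip the rib. Origin: centre of the underside; z up; +x points to the end with the 15 mm hole.
- bracket1: Loose aluminium bracket, 0.2 kg (may be absent; all are alike, any may go on any pin): base plate 120 x 56 x 8 mm with a 10 mm thick upright rib, 46 mm long (x -18 to +28 mm), on its centre line along x, top of the rib 51 mm above the underside: grip the rib. Origin: centre of the underside; z up; +x points to the end with the 15 mm hole.
- bracket2: Loose aluminium bracket, 0.2 kg (may be absent; all are alike, any may go on any pin): base plate 120 x 56 x 8 mm with a 10 mm thick upright rib, 46 mm long (x -18 to +28 mm), on its centre line along x, top of the rib 51 mm above the underside: grip the rib. Origin: centre of the underside; z up; +x points to the end with the 15 mm hole.
- hole0 (a point): Centre of the hole of bracket0 at its underside, bracket x = +45 mm.
- hole1 (a point): Centre of the hole of bracket1 at its underside, bracket x = +45 mm.
- hole2 (a point): Centre of the hole of bracket2 at its underside, bracket x = +45 mm.
- bracket_toe0 (a point): Middle of the plain end edge of bracket0 at its underside, bracket x = -60 mm.
- bracket_toe1 (a point): Middle of the plain end edge of bracket1 at its underside, bracket x = -60 mm.
- bracket_toe2 (a point): Middle of the plain end edge of bracket2 at its underside, bracket x = -60 mm.
- bolt (a joint): Slide of the bolt, m: 0 = locked, 0.05 = open (drawn back 50 mm towards jig -x). Range -0.003 to 0.053, friction 1.5 N, stays where left. It carries the yellow keeper bar (200 mm along jig y, underside 27 mm above the bench, always level) at jig x 15 to 35 mm when locked, -35 to -15 mm when open.
- bolt_handle (a joint): Angle of the red bolt handle about the bolt's axis, rad: 0 = level, down in a notch, pointing to jig +y; positive = lifted; stop at 1.3. It must be lifted above 0.65 to clear the guide's teeth and slide between the notches. It falls by its own weight when let go.
- bolt_grip (a point): Grip point of the red bolt handle, 68 mm from the bolt's axis (50 mm above the bench when level). Red sleeve 16 mm in diameter from 46 to 92 mm off the axis; best pinched from above with the fingers closing along jig x: it then turns between the fingers as it is lifted.
- valve: Brass gas ball valve fixed to the bench, pipe 180 mm long along its y; origin on the bench on the handle's vertical axis. The handle is a red bar 14 mm wide and thick, mid-height 82 mm above the bench, reaching 105 mm out from the axis; grip it 80 mm out. White dial below it: black marks at closed and open, green mark at 45 degrees.
- valve_handle (a joint): Angle of the red valve handle, rad: 0 = closed, handle across the pipe pointing to valve +x; grows anticlockwise seen from above to 1.571 = fully open, handle along the pipe (valve +y). Half open = 0.785, over the green mark. Stays where it is left (friction 0.06 N m).
- tin: Bystander: loose paste tin with a green label, 70 mm across, 70 mm tall; origin under its centre.
- collar: Bystander: loose dark steel ring 90 mm across, 40 mm high; origin under its centre.
- wrench: Bystander: loose steel wrench 190 mm long, lying flat.
Mind the look-alikes: they are no part of the job. What is shaped like the bracket0 but black or orange is not meant. There is more than one size of the valve; the job needs the middle-sized.

How it is judged:
By the outcome, as a careful person would: the job done as asked, in the order asked, and still so for the second after the job is handed in, with the robot touching nothing.
Of bracket0, bracket1, bracket2 only 2 to 3 are there at a start; the rules pass over those that are not, and their reading is None.
At some moment in a run one of bracket0, bracket1, bracket2 may be knocked a few centimetres aside while the robot is not near it.
Once in a run the grip may slacken for a moment while it holds something.
It also fails if it takes over 210 s, if anything falls off the work surface, if the arm or the gripper's body presses on something with over 40 N, if the wrist force passes 120 N, or if a joint passes its speed limit or range.

## Robot

A 6-joint arm with a two-finger parallel gripper is mounted at the origin on the work surface. World frame = base frame: x ahead of the robot, y to its left, z up, the work surface at z = 0. Lengths are in m, angles in rad, forces in N, time in s.
With the tool pointing down it reaches from about 0.325 to 1 m from the base axis. Payload 5.1 kg.
Tool frame: the origin (TCP) lies where the fingers leave the gripper's body, on its centre line; the fingertips stand 73 mm ahead of it and the grasp point (between the pads) lies manip.grip_depth ahead of it (manip.grip_depth is the distance from the TCP to the grasp point, in m); y points along the fingers, x is the direction in which the jaws open and shut, and the axes are right-handed (so a half turn about y gives the same grasp; the last joint's range is limited). The gripper opens to 85 mm and grips with 20 to 120 N. Pads are 22 mm wide; open, the fingers measure 114 mm over their backs; the gripper's body (76 mm by 85 mm) begins 54 mm behind the grasp point. The pads swing forward as they close: fully open they stand 13 mm farther back than shut.
Start: joints at [1.247, 0.124, 1.65, -0, 1.367, -0.083], TCP at [0.155, 0.631, 0.304] pointing down, gripper open.
Joint ranges: [-2.61, 2.61], [-1.02, 2.33], [0.03, 2.71], [-1.35, 4.49], [0.32, 2.68], [-2.91, 2.91]. Speed limits (rad/s): [2.57, 2.57, 3.14, 3.14, 3.14, 3.14].

## Interface

Orientations are given as a unit quaternion [w, x, y, z].
In Python, from cell import state, vision, workorder, manip gives the robot as it stands.
- The arm moves only by the shell command python3 -m jog 'ROWS' [FORCE]. ROWS is JSON, a list that holds one entry, the list of rows, each a list of 7 numbers: the shift along the tool's x, y, z in m, then the turn, a rotation vector about the tool's x, y, z in rad, then the finger opening in m, from 0 to 0.0854. In form: [[[x, y, z, rx, ry, rz, fingers], ...]]. A call has 1 to 10 rows; each row is the pose to reach, as a shift and turn from the pose commanded when the call began, along the tool's axes at that moment; what a row does not reach only later rows make up. A row lasts 1/8 s, in which the tool goes at most 62.5 mm and 10.7 degrees, less where a joint would pass 70% of its speed; a pose out of reach is approached as far as the arm can. A call with a gripper value outside its range is refused whole. The fingers move at their own pace and stop on an object; FORCE is the grip in N (left out, the last holds). Time passes only in rows, so rows that repeat a pose let the fingers close. It gives the time, the measured TCP pose, the force and the opening at its end, in the units of the state.
- state(): the state, without advancing time (a new reading comes with each control period).
- vision.get_image(name): name is "side" or "top"; returns (picture, depth): 420x560x3 uint8, red, green, blue; 420x560 float32, m along the optical axis (not along the pixel's ray), 0 where there is no reading.
- vision.calibration(name): a dict with "camera_matrix" (3x3 intrinsics, pixels), "extrinsics" (4x4, takes a point from camera to world coordinates). Camera axes: x right, y up, looking along -z (the intrinsics and any distortion apply to the point x, -y, -z); pixel columns grow to the right and rows downward; lengths in m; the calibration is good to about 2 mm. A picture is of the moment at which its call begins. calibration takes no time and is no camera call.
- workorder.hand_in(): hands the job in, once; it reports no verdict.
The state is a dict: "t": time; "qpos": joint angles; "qd": joint speeds; "joint_torque": joint torques, N m; "tcp_pos": TCP position; "eef_rot": TCP orientation; "wrist_force": force on the tool from outside, world axes, zero at the start; "wrist_torque": the same for the moment, N m; "width": finger opening in m.
Only numpy, scipy, OpenCV 4.12 (cv2) and the standard library are available. Lean on these libraries where they do the work, as an engineer would, in place of code of your own. Each camera call takes 0.05 s, during which the arm holds its last target. There are 200 camera calls.

## Working session

There is one attempt and no reset: what is moved stays moved. The work goes in short steps, Python scripts to look and compute and a shell command to move; the robot and the scene stay as the last step left them, time stands still between calls to the robot, and variables do not carry over. Pictures are saved under pics/ and viewed, about 12 in all and at most 16, crops included, and the job is handed in when it is done.

```bash
ls; mkdir -p pics
python3 - <<'E'
from cell import state, vision, workorder, manip
import cv2,numpy as np
print(state(), manip.grip_depth)
for n in("top","side"):
    im,d=vision.get_image(n)
    cv2.imwrite(f"pics/{n}0.png",im[...,::-1]); np.save(f"pics/{n}0.npy",d)
    c=vision.calibration(n); print(n,c)
E
```

```text
pics
{'t': 0.0, 'qpos': array([ 1.24742143e+00,  1.24485674e-01,  1.65170806e+00,  3.32996505e-06,
        1.36746131e+00, -8.25641447e-02]), 'qd': array([-0.00081008, -0.0006931 ,  0.00042581, -0.00204545, -0.00044895,
       -0.0007327 ]), 'joint_torque': array([-3.70965518e-05, -4.23633456e+01, -3.65441859e+01, -9.96083668e-05,
        7.22924786e-03,  9.08624600e-06]), 'tcp_pos': array([0.15487484, 0.63079945, 0.30264529]), 'eef_rot': array([-0.55603708,  0.55683731,  0.43571268, -0.43693184]), 'wrist_force': array([-0.25236804, -1.2787114 ,  0.34990866]), 'wrist_torque': array([0.02572061, 0.00640662, 0.00501585]), 'width': 0.0854484449755374} 0.0539
top {'camera_matrix': array([[450.68724761,   0.        , 282.59641608],
       [  0.        , 450.68724761, 206.76819583],
       [  0.        ,   0.        ,   1.        ]]), 'extrinsics': array([[-0.02873937,  0.99289296, -0.11548865,  0.2856991 ],
       [-0.99951958, -0.02720375,  0.01485129,  0.04737455],
       [ 0.01160402,  0.11585998,  0.99319777,  1.74687847],
       [ 0.        ,  0.        ,  0.        ,  1.        ]])}
side {'camera_matrix': array([[540.39153276,   0.        , 281.84494056],
       [  0.        , 540.39153276, 210.28566373],
       [  0.        ,   0.        ,   1.        ]]), 'extrinsics': array([[ 0.83044519,  0.40167821, -0.38602513, -0.34743597],
       [-0.55704761,  0.58917433, -0.58529614, -1.20493458],
       [-0.00766461,  0.70109074,  0.71303087,  1.60693482],
       [ 0.        ,  0.        ,  0.        ,  1.        ]])}
```

View pics/top0.png

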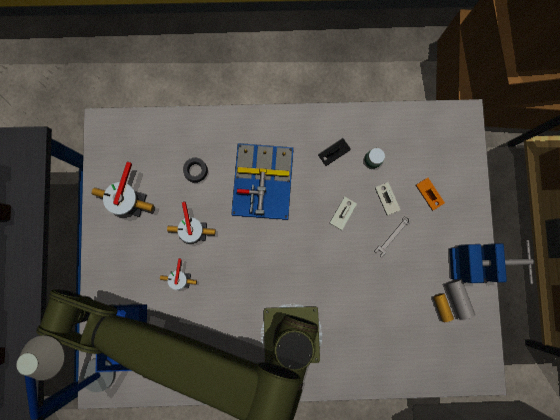

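View pics/side0.png

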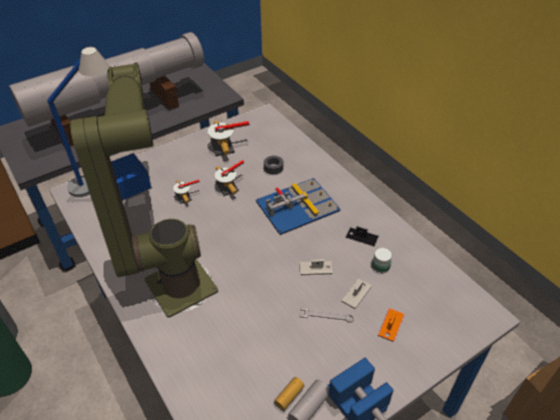

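Look-alike list (top picture): brackets, aluminium (343,211) and (387,198), black (334,152), orange (429,194). Valves: large (120,198), middle (189,229), small (177,279). I choose the two aluminium brackets and the middle valve. Next is a close crop with rectified views.

```bash
cat > h.py <<'E'
import cv2,numpy as np
from scipy.spatial.transform import Rotation as R
from cell import state, vision, manip
def grab(n):
    im,d=vision.get_image(n); return im[...,::-1].copy(),d
def proj(n,P):
    c=vision.calibration(n);T=c["extrinsics"];K=c["camera_matrix"]
    p=(np.atleast_2d(P)-T[:3,3])@T[:3,:3]; p=p*[1,-1,-1]
    q=p@K.T; return q[:,:2]/q[:,2:]
def rect(n,im,z,x0,x1,y0,y1,s=1000.):
    "rectified view of plane z: column=(y1-y)*s, row=(x1-x)*s"
    W,H=int((y1-y0)*s),int((x1-x0)*s)
    w=np.array([[x1,y1,z],[x1,y0,z],[x0,y0,z],[x0,y1,z]])
    M=cv2.getPerspectiveTransform(proj(n,w).astype(np.float32),np.float32([[0,0],[W,0],[W,H],[0,H]]))
    return cv2.warpPerspective(im,M,(W,H),flags=cv2.INTER_CUBIC)
def cloud(n,d):
    c=vision.calibration(n);T=c["extrinsics"];K=c["camera_matrix"]
    v,u=np.mgrid[:d.shape[0],:d.shape[1]]
    p=np.stack([(u-K[0,2])*d/K[0,0],-(v-K[1,2])*d/K[1,1],-d],-1)
    return p@T[:3,:3].T+T[:3,3]
E
python3 - <<'E'
from h import *
im=cv2.imread("pics/top0.png");d=np.load("pics/top0.npy")
C=cloud("top",d)
for n,u,v in [("bench",320,300),("br0",343,211),("br1",387,198),("blk",334,152),("jig",240,210),("valveM",189,229),("valvL",120,198),("valvS",177,279),("tin",374,157)]:
    print(n,C[v,u].round(3))
a=C[196:228,325:365][::].reshape(-1,3)
c=cv2.resize(im[125:250,90:460],None,fx=2.15,fy=2.15,interpolation=cv2.INTER_CUBIC)
cv2.imwrite("pics/c1.png",c)
E
```

```text
bench [ 0.127 -0.111 -0.004]
br0 [0.286 0.047 1.747]
br1 [ 0.51  -0.385  0.018]
blk [ 0.697 -0.186  0.019]
jig [0.479 0.186 0.017]
valveM [0.405 0.368 0.093]
valvL [0.524 0.613 0.117]
valvS [0.224 0.419 0.061]
tin [ 0.662 -0.331  0.068]
```

View pics/c1.png

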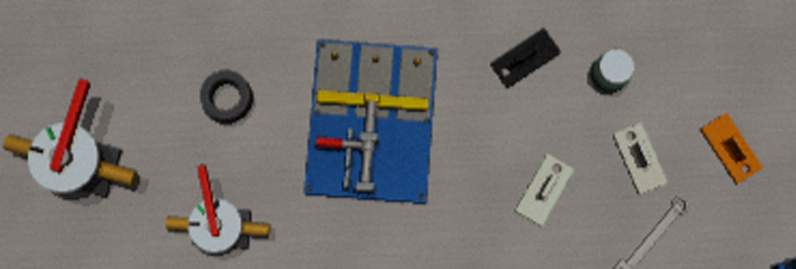

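```bash
cat >> h.py <<'E'
from scipy.optimize import minimize
def box(x0,x1,y0,y1,z0,z1): return np.array([[x,y,z] for x in(x0,x1) for y in(y0,y1) for z in(z0,z1)])/1000
BR=[box(-60,60,-28,28,0,8),box(-18,28,-5,5,0,51)]
JIG=[box(-150,135,-110,110,0,15)]
def pts(pose,P,z=0):
    x,y,a=pose[:3];c,s=np.cos(a),np.sin(a)
    P=np.atleast_2d(P); return np.c_[x+c*P[:,0]-s*P[:,1],y+s*P[:,0]+c*P[:,1],P[:,2]+z]
def blob(mask,uv):
    n,l,st,ce=cv2.connectedComponentsWithStats(mask.astype(np.uint8))
    k=np.argmin([np.hypot(*(c-uv)) if s[4]>40 else 1e9 for c,s in zip(ce[1:],st[1:])])+1
    return (l==k).astype(np.uint8)
def fit(n,im,maskf,uv,model,p0,z=0,S=6,r=60):
    "pose (x,y,yaw) by silhouette overlap"
    u,v=map(int,uv);u0,v0=u-r,v-r
    c=cv2.resize(im[v0:v+r,u0:u+r],None,fx=S,fy=S,interpolation=cv2.INTER_CUBIC)
    m=blob(maskf(c),(r*S,r*S))
    h=cv2.convexHull(np.vstack(cv2.findContours(m,0,1)[0]))
    m=cv2.fillConvexPoly(np.zeros_like(m),h,1)
    def cost(q):
        o=np.zeros_like(m)
        for B in model:
            p=(proj(n,pts(q,B,z))-[u0,v0]+.5)*S-.5
            cv2.fillConvexPoly(o,cv2.convexHull((p*16).astype(np.int32)),1,shift=4)
        return np.sum(o!=m)/np.sum(m)
    best=None
    for k in range(3):
        q=np.array(p0 if best is None else best.x)
        sim=np.vstack([q]+[q+e for e in np.diag([.012,.012,.12])])
        best=minimize(cost,q,method="Nelder-Mead",options=dict(initial_simplex=sim,xatol=1e-4,fatol=1e-5,maxiter=300))
    return best.x,best.fun
def mbr(c):
    h=cv2.cvtColor(c,cv2.COLOR_BGR2HSV); return (h[...,2]>165)&(h[...,1]<45)
def mjig(c):
    h=cv2.cvtColor(c,cv2.COLOR_BGR2HSV); return (h[...,0]>100)&(h[...,0]<125)&(h[...,1]>110)
def mred(c):
    h=cv2.cvtColor(c,cv2.COLOR_BGR2HSV); return ((h[...,0]<6)|(h[...,0]>174))&(h[...,1]>150)&(h[...,2]>80)
E
python3 - <<'E'
from h import *
for n,brs,j in(("top",[((343,211),(.45,-.2,.5)),((387,198),(.51,-.385,-.3))],(263,182)),("side",[((316,268),(.45,-.2,.5)),((357,293),(.51,-.385,-.3))],(298,206))):
    im=cv2.imread(f"pics/{n}0.png")
    print(n,[im[v,u].tolist() for (u,v),_ in brs])
    for uv,p0 in brs: print(*fit(n,im,mbr,uv,BR,p0,r=30))
    q=fit(n,im,mjig,j,JIG,(.585,.125,-.05),r=75);print("jig",*q)
    C=cloud(n,np.load(f"pics/{n}0.npy"))
    h=cv2.cvtColor(im,cv2.COLOR_BGR2HSV)
    # in-jig checks
    c,s=np.cos(q[0][2]),np.sin(q[0][2])
    L=(C[...,:2]-q[0][:2])@np.array([[c,-s],[s,c]])
    m=(h[...,0]>15)&(h[...,0]<35)&(h[...,1]>150)&(abs(L[...,0])<.14)&(abs(L[...,1])<.12)
    k=C[...,2]>.03
    print("yellow/brass jig xyz",np.round(np.c_[L[m&k],C[m&k][:,2]].mean(0),4),m.sum())
    print("predicted pin tops px",proj(n,pts(q[0],np.array([[105,y,36.] for y in(-75,0,75)])/1000)).round(1).tolist())
    print("grip px",proj(n,pts(q[0],np.array([[-60,68,58.]])/1000)).round(1).tolist())
    m=blob(mred(im),(189,215) if n=="top" else (230,170));print("red handle px",np.argwhere(m).mean(0)[::-1],m.sum(),C[m>0].min(0),C[m>0].max(0))
E
```

```text
top [[36, 40, 41], [33, 34, 37]]
[ 0.46604562 -0.21592882  0.66034155] 26.681895093062607
[ 0.51153603 -0.38969814  0.37075426] 0.1599294532627866
jig [ 0.59841636  0.09686002 -0.1031222 ] 0.006364936587878829
yellow/brass jig xyz [0.0294 0.0011 0.0389] 305
predicted pin tops px [[283.7, 152.8], [264.4, 151.3], [245.1, 149.9]]
grip px [[242.9, 191.1]]
red handle px [186.3559322  217.43220339] 118 [0.38736996 0.36148425 0.0783575 ] [0.50677393 0.39450844 0.09813854]
side [[114, 125, 133], [95, 104, 112]]
[ 0.38471557 -0.28713316 -0.55886264] 0.8593212349752534
[ 0.47350681 -0.4713199  -0.67681889] 0.8381361077834485
jig [ 0.945  0.773 -8.61 ] 1.0
yellow/brass jig xyz [nan nan nan] 0
predicted pin tops px [[260.4, 107.2], [275.1, 108.5], [289.9, 109.9]]
grip px [[293.5, 87.8]]
red handle px [232.40322581 167.20967742] 62 [0.38772739 0.36197741 0.07716919] [0.50141474 0.39857871 0.09888917]<stdin>:14: RuntimeWarning: Mean of empty slice.
  ret = um.true_divide(
```

```bash
sed -i 's/def blob(mask,uv):/def blob(mask,uv,A=40):/; s/s\[4\]>40/s[4]>A/; s/blob(maskf(c),(r\*S,r\*S))/blob(maskf(c),(r*S,r*S),80*S*S)/' h.py
python3 - <<'E'
from h import *
for n,brs,j in(("top",[((343,211),(.45,-.2,-.5)),((387,198),(.51,-.385,.35))],(263,182)),("side",[((316,268),(.45,-.2,-.5)),((357,293),(.51,-.385,.35))],(298,206))):
    im=cv2.imread(f"pics/{n}0.png")
    h=cv2.cvtColor(im,cv2.COLOR_BGR2HSV)
    (u,v)=brs[0][0]; print(n,h[v-4:v+9:4,u-16:u+17:4].tolist()); print(h[j[1]+5,j[0]-20:j[0]+20:8].tolist())
    for uv,p0 in brs: print(p0,proj(n,[[*p0[:2],0]]),*fit(n,im,lambda c:mbr(c),uv,BR,p0,r=30))
    q=fit(n,im,mjig,j,JIG,(.598,.097,-.103),r=75);print("jig",*q)
E
```

```text
top [[[15, 20, 128], [8, 16, 127], [19, 22, 127], [34, 26, 170], [27, 27, 167], [35, 20, 168], [40, 22, 175], [19, 21, 134], [15, 20, 130]], [[13, 18, 128], [8, 22, 128], [15, 18, 83], [34, 23, 170], [24, 31, 41], [25, 31, 140], [48, 22, 174], [18, 24, 128], [10, 18, 130]], [[30, 17, 121], [15, 20, 128], [38, 24, 169], [28, 27, 113], [34, 21, 167], [48, 22, 175], [14, 21, 136], [10, 17, 132], [10, 17, 133]], [[17, 18, 126], [30, 19, 106], [37, 25, 173], [38, 22, 171], [26, 25, 164], [40, 22, 171], [18, 19, 136], [16, 21, 134], [12, 19, 135]]]
[[106, 212, 113], [108, 214, 80], [83, 9, 114], [107, 205, 118], [107, 204, 121]]Traceback (most recent call last):
  File "<stdin>", line 6, in <module>
  File "h.py", line 49, in fit
    best=minimize(cost,q,method="Nelder-Mead",options=dict(initial_simplex=sim,xatol=1e-4,fatol=1e-5,maxiter=300))
    res = _minimize_neldermead(fun, x0, args, callback, bounds=bounds,
                               **options)
    fsim[k] = func(sim[k])
              ~~~~^^^^^^^^
    fx = function(np.copy(x), *(wrapper_args + args))
  File "h.py", line 42, in cost
    p=(proj(n,pts(q,B,z))-[u0,v0]+.5)*S-.5
       ~~~~^^^^^^^^^^^^^^
  File "h.py", line 7, in proj
    c=vision.calibration(n);T=c["extrinsics"];K=c["camera_matrix"]
ValueError: time passes only in moves, steps and waits
```

```bash
sed -i 's/>165)/>150)/; s/c=vision.calibration(n);/c=CAL[n];/' h.py; sed -i '4i CAL={n:vision.calibration(n) for n in("top","side")}' h.py
cat > m0.py <<'E'
from h import *
for n,brs,j in(("top",[((343,211),(.45,-.2,-.5)),((387,198),(.51,-.385,.35))],(263,182)),("side",[((316,268),(.45,-.2,-.5)),((357,293),(.51,-.385,.35))],(298,206))):
    im=cv2.imread(f"pics/{n}0.png")
    h=cv2.cvtColor(im,cv2.COLOR_BGR2HSV)
    (u,v)=brs[0][0]; 
    if n=="side":print(h[v-4:v+9:4,u-20:u+21:5].tolist()); print(h[j[1]+8,j[0]-32:j[0]+30:8].tolist())
    for uv,p0 in brs: print(p0,proj(n,[[*p0[:2],0]]),*fit(n,im,lambda c:mbr(c),uv,BR,p0,r=30))
    q=fit(n,im,mjig,j,JIG,(.598,.097,-.103),r=75);print("jig",*q)
E
python3 m0.py
```

```text
(0.45, -0.2, -0.5) [[339.58808648 215.10954111]] [ 0.45888322 -0.21358358 -0.5541828 ] 0.029905132876798392
(0.51, -0.385, 0.35) [[385.99076266 198.58852753]] [ 0.51151354 -0.39024798  0.3732108 ] 0.06033047265274753
jig [ 0.59895172  0.09687528 -0.10404999] 0.006188697662122866
[[[8, 28, 166], [15, 38, 187], [15, 38, 189], [15, 40, 139], [16, 38, 74], [15, 38, 80], [16, 34, 186], [13, 37, 180], [7, 26, 166]], [[10, 27, 171], [17, 39, 185], [18, 38, 188], [14, 38, 140], [17, 36, 133], [19, 38, 140], [13, 33, 176], [17, 35, 184], [9, 29, 167]], [[8, 29, 170], [15, 38, 188], [16, 36, 192], [15, 36, 185], [14, 37, 179], [16, 37, 180], [17, 37, 173], [18, 35, 168], [9, 26, 167]], [[7, 27, 172], [7, 26, 168], [8, 30, 170], [6, 29, 169], [6, 29, 174], [9, 29, 170], [8, 27, 167], [6, 28, 171], [7, 27, 169]]]
[[108, 144, 101], [107, 125, 100], [106, 164, 132], [106, 162, 132], [107, 163, 133], [108, 145, 130], [17, 90, 65], [140, 12, 124]]
(0.45, -0.2, -0.5) [[312.21423835 266.97990225]] [ 0.43142901 -0.32083087 -0.59568173] 0.8609792800092604
(0.51, -0.385, 0.35) [[355.75731278 292.8925832 ]] [ 0.42648402 -0.43048785 -0.81503651] 0.841070074908504
jig [ 0.60223377  0.10341803 -0.10337437] 0.5295561909497762
```

```bash
sed -i 's/\[...,1\]>110)/[...,1]>85)/' h.py
cat > m1.py <<'E'
from h import *
ims={n:cv2.imread(f"pics/{n}0.png") for n in CAL}
print("jig side",*fit("side",ims["side"],mjig,(298,206),JIG,(.598,.097,-.103),r=75))
print("br side",[fit("side",ims["side"],lambda c:cv2.GaussianBlur(cv2.cvtColor(c,cv2.COLOR_BGR2HSV)[...,1],(0,0),3)>32,uv,BR,p,r=30) for uv,p in(((316,268),(.459,-.2136,-.554)),((357,293),(.5115,-.39,.373)))])
H=[box(-12,105,-7,7,75,89)]
for n,uv in(("top",(186,217)),("side",(232,167))):
    im=ims[n];print("handle",n,*fit(n,im,mred,uv,H,(.40,.365,.2),r=30))
    C=cloud(n,np.load(f"pics/{n}0.npy"));hs=cv2.cvtColor(im,cv2.COLOR_BGR2HSV)
    near=np.hypot(C[...,0]-.4,C[...,1]-.365)<.12
    g=near&(hs[...,0]>40)&(hs[...,0]<85)&(hs[...,1]>90)
    w=near&(hs[...,1]<40)&(hs[...,2]>140)&(C[...,2]>.03)
    b=near&(hs[...,0]>10)&(hs[...,0]<28)&(hs[...,1]>120)
    bp=C[b][:,:2]; e=np.linalg.svd(bp-bp.mean(0))[2][0] if b.sum() else 0
    print("green",C[g].mean(0),g.sum(),"white",C[w].mean(0),np.median(C[w],0),w.sum(),"pipe",bp.mean(0),e,b.sum())
E
python3 m1.py
```

```text
jig side [ 0.60095961  0.10318428 -0.10716496] 0.49819960801592245
br side [(array([ 0.45793257, -0.21097248, -0.56418305]), np.float64(0.06402814423922604)), (array([ 0.51076208, -0.38752873,  0.36390868]), np.float64(0.024075918223888465))]
handle top [0.40159955 0.36880365 0.20771395] 0.15706051873198848
green [0.43354634 0.3939556  0.07272092] 9 white [0.40124461 0.36827553 0.07231334] [0.39996965 0.36165101 0.07218517] 348 pipe [0.40448779 0.36516848] [0.09963347 0.99502421] 135
handle side [0.40198976 0.36840946 0.26985789] 0.49255846917080087
green [nan nan nan] 0 white [0.3950861  0.36437038 0.07260373] [0.39297681 0.35692925 0.07304311] 174 pipe [0.39709161 0.32918777] [-0.12177492 -0.99255774] 86m1.py:14: RuntimeWarning: Mean of empty slice.
  print("green",C[g].mean(0),g.sum(),"white",C[w].mean(0),np.median(C[w],0),w.sum(),"pipe",bp.mean(0),e,b.sum())
  ret = um.true_divide(
```

```bash
cat >> h.py <<'E'
GD=.0539; JP=(.5985,.0982,-.104)
def Rd(yaw): return R.from_matrix(np.array([[np.cos(yaw),np.sin(yaw),0],[np.sin(yaw),-np.cos(yaw),0],[0,0,-1]]).T)
def Rcur():
    q=state()["eef_rot"]; return R.from_quat([q[1],q[2],q[3],q[0]])
def cur():
    s=state();Rc=Rcur();X=Rc.as_matrix()
    print("t %.2f"%s["t"],"grasp",(s["tcp_pos"]+GD*X[:,2]).round(4),"yaw %.3f"%np.arctan2(X[1,0],X[0,0]),"zax",X[:,2].round(3),"w %.4f"%s["width"],"F",s["wrist_force"].round(1),"q",s["qpos"].round(2))
def rel(*calls):
    "each call: list of (grasp x,y,z,yaw of tool x) in world; prints tool-frame rows, chained"
    s=state();Rc=Rcur();p=s["tcp_pos"]
    for c in calls:
        for (x,y,z,a) in c:
            Rt=Rd(a);t=np.array([x,y,z])-GD*Rt.as_matrix()[:,2]
            print((Rc.inv().apply(t-p)*1000).round(1),"mm",(Rc.inv()*Rt).as_rotvec().round(3))
        print("--");Rc,p=Rt,t
def J(x,y,z,jp=JP): return pts(jp,[[x/1000,y/1000,z/1000]])[0]
E
python3 - <<'E'
from h import *
cur()
g=J(-60,68,50);a=JP[2]
for o in(0,np.pi): rel([(g[0],g[1],.16,a+o)])
g2=lambda th,x=-60:(*J(x,68*np.cos(th),50+68*np.sin(th)),a)
print(g)
E
```

```text
t 0.10 grasp [0.1025 0.6437 0.3028] yaw 1.330 zax [-0.971  0.238  0.   ] w 0.0854 F [ 0.4 -1.2 -0.3] q [ 1.25  0.12  1.65  0.    1.37 -0.08]
[-352.2   89.4 -489.2] mm [-1.27   1.109  1.106]
--
[-352.2   89.4 -489.2] mm [-1.143 -1.309 -1.311]
--
[0.54588345 0.17206134 0.05      ]
```

Run:
```python
s=open("h.py").read()
s=s.replace("np.array([[np.cos(yaw),np.sin(yaw),0],[np.sin(yaw),-np.cos(yaw),0],[0,0,-1]]).T","np.array([[np.cos(yaw),np.sin(yaw),0],[0,0,-1],[-np.sin(yaw),np.cos(yaw),0]]).T").replace('GD*X[:,2]','GD*X[:,1]').replace('"zax",X[:,2]','"down",X[:,1]').replace("Rt.as_matrix()[:,2]","Rt.as_matrix()[:,1]")
open("h.py","w").write(s)
from h import *
cur()
g=J(-60,68,50);a=JP[2]
for o in(0,np.pi): rel([(g[0],g[1],.16,a+o)])
b=lambda th,x=-60:(*J(x,68*np.cos(th),50+68*np.sin(th)),a)
rel([(g[0],g[1],.16,a)],[(*g,a)],[b(t) for t in(.2,.4,.6,.85)],[b(.85,-110)],[b(t,-110) for t in(.6,.4,.2,0)])
```

```text
t 0.10 grasp [0.1548 0.6308 0.2489] yaw 1.330 down [-0.001 -0.002 -1.   ] w 0.0854 F [ 0.4 -1.2 -0.3] q [ 1.25  0.12  1.65  0.    1.37 -0.08]
[-352.2   89.4 -489.2] mm [ 1.000e-03  1.434e+00 -2.000e-03]
--
[-352.2   89.4 -489.2] mm [-2.000e-03 -1.708e+00 -1.000e-03]
--
[-352.2   89.4 -489.2] mm [ 1.000e-03  1.434e+00 -2.000e-03]
--
[  0. 110.   0.] mm [0. 0. 0.]
--
[ -0.  -13.5  -1.4] mm [0. 0. 0.]
[ -0.  -26.5  -5.4] mm [0. 0. 0.]
[ -0.  -38.4 -11.9] mm [0. 0. 0.]
[ -0.  -51.1 -23.1] mm [0. 0. 0.]
--
[-50.   0.   0.] mm [0. 0. 0.]
--
[-0.  12.7 11.2] mm [0. 0. 0.]
[ 0.  24.6 17.8] mm [0. 0. 0.]
[-0.  37.6 21.8] mm [0. 0. 0.]
[-0.  51.1 23.1] mm [0. 0. 0.]
--
```

```bash
python3 -m jog '[[[-0.35,0.02,-0.486,0,1.434,0,0.05],[-0.35,0.02,-0.486,0,1.434,0,0.05],[-0.35,0.02,-0.486,0,1.434,0,0.05],[-0.35,0.02,-0.486,0,1.434,0,0.05],[-0.35,0.02,-0.486,0,1.434,0,0.05],[-0.35,0.02,-0.486,0,1.434,0,0.05],[-0.35,0.02,-0.486,0,1.434,0,0.05],[-0.352,0.089,-0.489,0,1.434,0,0.05],[-0.352,0.089,-0.489,0,1.434,0,0.05],[-0.352,0.089,-0.489,0,1.434,0,0.05]]]' 30
python3 - <<'E'
from h import *
cur(); g=J(-60,68,50); rel([(*g,JP[2])])
for n in CAL:
    im,d=grab(n);cv2.imwrite(f"pics/{n}1.png",im);np.save(f"pics/{n}1.npy",d)
E
```

```text
t: 1.35
tcp_pos: [0.5467, 0.1709, 0.2137]
eef_rot: [-0.706, 0.706, -0.037, 0.037]
wrist_force: [1.1, 1.1, -0.4]
width: 0.0501
t 1.35 grasp [0.5466 0.1709 0.1598] yaw -0.105 down [-0.001 -0.    -1.   ] w 0.0501 F [ 1.1  1.1 -0.4] q [0.21 0.03 1.91 0.   1.21 0.31]
[ -0.8 109.8   1.1] mm [ 0.    -0.001 -0.001]
--
```

View pics/side1.png

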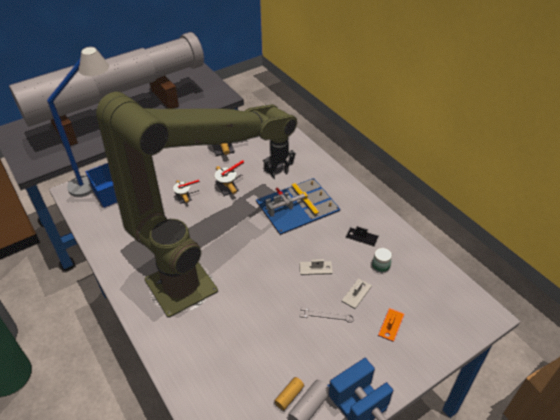

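```bash
python3 -m jog '[[[-0.001,0.05,0.001,0,0,0,0.05],[-0.001,0.1,0.001,0,0,0,0.05],[-0.001,0.11,0.001,0,0,0,0.05],[-0.001,0.11,0.001,0,0,0,0.05],[-0.001,0.11,0.001,0,0,0,0],[-0.001,0.11,0.001,0,0,0,0],[-0.001,0.11,0.001,0,0,0,0],[-0.001,0.11,0.001,0,0,0,0],[-0.001,0.11,0.001,0,0,0,0]]]' 30; python3 -c "
from h import *
cur()"
```

```text
t: 2.58
tcp_pos: [0.5465, 0.1743, 0.1072]
eef_rot: [0.707, -0.706, 0.036, -0.038]
wrist_force: [-0.9, 0.6, 6.5]
width: 0.015
t 2.58 grasp [0.5466 0.1744 0.0533] yaw -0.104 down [ 0.004  0.001 -1.   ] w 0.0150 F [-0.9  0.6  6.5] q [0.22 0.16 1.97 0.   1.01 0.32]
```

```bash
python3 -m jog '[[[0,-0.007,0,0,0,0,0],[0,-0.013,-0.001,0,0,0,0],[0,-0.02,-0.003,0,0,0,0],[0,-0.026,-0.005,0,0,0,0],[0,-0.032,-0.008,0,0,0,0],[0,-0.038,-0.012,0,0,0,0],[0,-0.045,-0.017,0,0,0,0],[0,-0.051,-0.023,0,0,0,0],[0,-0.053,-0.025,0,0,0,0],[0,-0.053,-0.025,0,0,0,0]]]'; python3 -c "
from h import *
cur()"
```

```text
t: 3.82
tcp_pos: [0.5424, 0.1488, 0.158]
eef_rot: [-0.706, 0.706, -0.037, 0.037]
wrist_force: [-0.3, 1.8, -1.8]
width: 0.0149
t 3.83 grasp [0.5424 0.1488 0.1041] yaw -0.104 down [-0. -0. -1.] w 0.0149 F [-0.3  1.8 -1.8] q [ 0.17  0.07  1.97 -0.    1.1   0.28]
```

Held and lifted. Next I slide it back and lower it.

```bash
python3 -m jog '[[[-0.015,0,0,0,0,0,0],[-0.03,0,0,0,0,0,0],[-0.045,0,0,0,0,0,0],[-0.05,0,0,0,0,0,0],[-0.05,0,0,0,0,0,0]]]'; python3 -c "
from h import *
cur()
im,d=grab('top');cv2.imwrite('pics/top2.png',im)"; python3 -m jog '[[[0,0.008,0.008,0,0,0,0],[0,0.015,0.013,0,0,0,0],[0,0.021,0.017,0,0,0,0],[0,0.027,0.02,0,0,0,0],[0,0.033,0.022,0,0,0,0],[0,0.04,0.024,0,0,0,0],[0,0.047,0.025,0,0,0,0],[0,0.05,0.025,0,0,0,0],[0,0.05,0.025,0,0,0,0]]]';  python3 -c "
from h import *
cur()"
```

```text
t: 4.45
tcp_pos: [0.4917, 0.1543, 0.1578]
eef_rot: [-0.706, 0.706, -0.037, 0.036]
wrist_force: [-1.3, 0.1, -3.3]
width: 0.0148
t 4.45 grasp [0.4916 0.1543 0.1039] yaw -0.104 down [-0.002 -0.    -1.   ] w 0.0148 F [-1.3  0.1 -3.3] q [ 0.2  -0.03  2.07  0.    1.1   0.3 ]
t: 5.62
tcp_pos: [0.4961, 0.1797, 0.109]
eef_rot: [0.707, -0.706, 0.036, -0.037]
wrist_force: [-0.2, 2.1, 7.2]
width: 0.0147
t 5.62 grasp [0.4962 0.1798 0.0551] yaw -0.104 down [ 0.002  0.001 -1.   ] w 0.0147 F [-0.2  2.1  7.2] q [0.25 0.06 2.07 0.   1.01 0.35]
```

```bash
python3 -m jog '[[[0,0,0,0,0,0,0.04],[0,0,0,0,0,0,0.04],[0,-0.04,0,0,0,0,0.05],[0,-0.1,0,0,0,0,0.06],[0,-0.12,0,0,0,0,0.06],[0,-0.12,0,0,0,0,0.06]]]' 60
python3 - <<'E'
from h import *
cur(); b=(.4584,-.2123,-.557)
g=pts(b,[[.005,0,0]])[0]
rel([(g[0],g[1],.14,b[2]+np.pi/2)],[(g[0],g[1],.033,b[2]+np.pi/2)])
E
```

```text
t: 6.38
tcp_pos: [0.4959, 0.1792, 0.2292]
eef_rot: [0.707, -0.706, 0.036, -0.038]
wrist_force: [-0.4, -0.5, -0.3]
width: 0.0597
t 6.38 grasp [0.4961 0.1793 0.1753] yaw -0.104 down [ 0.003  0.001 -1.   ] w 0.0597 F [-0.4 -0.5 -0.3] q [ 0.24 -0.09  2.    0.    1.23  0.35]
[   7.7   34.9 -395.5] mm [ 0.    -1.118  0.003]
--
[  0. 107.   0.] mm [0. 0. 0.]
--
```

```bash
python3 -m jog '[[[0.008,0,-0.395,0,-1.118,0.003,0.06],[0.008,0,-0.395,0,-1.118,0.003,0.06],[0.008,0,-0.395,0,-1.118,0.003,0.06],[0.008,0,-0.395,0,-1.118,0.003,0.06],[0.008,0,-0.395,0,-1.118,0.003,0.06],[0.008,0.035,-0.395,0,-1.118,0.003,0.06],[0.008,0.035,-0.395,0,-1.118,0.003,0.06],[0.008,0.035,-0.395,0,-1.118,0.003,0.06],[0.008,0.035,-0.395,0,-1.118,0.003,0.06]]]'
python3 - <<'E'
from h import *
cur()
r={}
for n,uvs in(("top",((343,211),(387,198))),("side",((316,268),(357,293)))):
    im,d=grab(n);cv2.imwrite(f"pics/{n}3.png",im);np.save(f"pics/{n}3.npy",d)
    mf=mbr if n=="top" else (lambda c:cv2.GaussianBlur(cv2.cvtColor(c,cv2.COLOR_BGR2HSV)[...,1],(0,0),3)>32)
    for uv,p in zip(uvs,((.459,-.2136,-.554),(.5115,-.39,.373))): print(n,*fit(n,im,mf,uv,BR,p,r=30))
    if n=="top":
        print("jig",*fit(n,im,mjig,(263,182),JIG,(.598,.097,-.103),r=75)); cj=cv2.resize(im[130:230,215:315],None,fx=5,fy=5,interpolation=3)
    else: cj=np.hstack([cj,cv2.resize(im[160:260,240:300],None,fx=5,fy=5,interpolation=3)])
cv2.imwrite("pics/c3.png",cj)
b=(.4584,-.2123,-.557);g=pts(b,[[.005,0,0]])[0]
rel([(g[0],g[1],.033,b[2]+np.pi/2)])
E
```

```text
t: 7.5
tcp_pos: [0.4612, -0.2142, 0.1905]
eef_rot: [0.62, -0.617, -0.341, 0.344]
wrist_force: [-0.0, 0.4, 0.1]
width: 0.0599
t 7.50 grasp [ 0.4608 -0.2141  0.1366] yaw 1.012 down [-0.006  0.002 -1.   ] w 0.0599 F [-0.   0.4  0.1] q [-0.54 -0.09  2.06 -0.    1.17 -1.55]
top [ 0.48263934 -0.20529443 -0.93830506] 2688.0
top [ 0.51216975 -0.39140804  0.35922138] 0.04352617079889807
jig [ 0.59890728  0.09690665 -0.10217288] 0.006242540465877241
side [ 0.45779697 -0.21159673 -0.54722098] 0.06537220768153874
side [ 0.51093763 -0.38757066  0.35982067] 0.030741197907482514
[ -0.8 105.1  -1.6] mm [-0.003  0.001 -0.002]
--
```

View pics/c3.png

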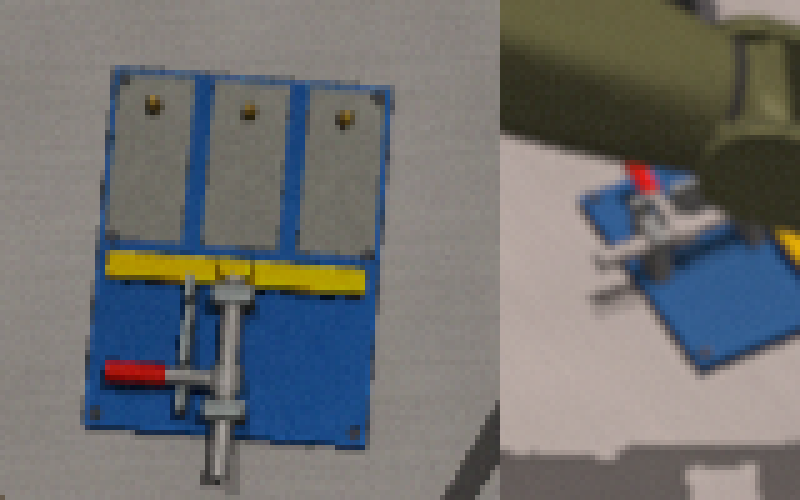

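Top crop (left): bolt drawn back, yellow bar below the lanes (235,270), handle level in the open notch (135,372), and pins at (153,104), (249,112) and (344,119). Now I grasp bracket 0.

```bash
python3 -m jog '[[[-0.001,0.05,-0.002,-0.003,0,0,0.06],[-0.001,0.095,-0.002,-0.003,0,0,0.06],[-0.001,0.105,-0.002,-0.003,0,0,0.06],[-0.001,0.105,-0.002,-0.003,0,0,0.06],[-0.001,0.105,-0.002,-0.003,0,0,0],[-0.001,0.105,-0.002,-0.003,0,0,0],[-0.001,0.105,-0.002,-0.003,0,0,0],[-0.001,0.105,-0.002,-0.003,0,0,0]]]' 60; python3 -m jog '[[[0,-0.03,0,0,0,0,0],[0,-0.06,0,0,0,0,0],[0,-0.09,0,0,0,0,0],[0,-0.11,0,0,0,0,0],[0,-0.11,0,0,0,0,0],[0,-0.11,0,0,0,0,0]]]'
python3 - <<'E'
from h import *
cur()
for lane in(-75,0,75):
    g=J(65,lane,0);print(lane,g);rel([(g[0],g[1],.14,JP[2]+np.pi/2)])
E
```

```text
t: 8.6
tcp_pos: [0.464, -0.2174, 0.0894]
eef_rot: [-0.617, 0.62, 0.343, -0.343]
wrist_force: [-1.6, -0.6, 6.4]
width: 0.0088
t: 9.35
tcp_pos: [0.4625, -0.2159, 0.1964]
eef_rot: [-0.618, 0.618, 0.342, -0.344]
wrist_force: [0.3, 0.0, -3.3]
width: 0.0092
t 9.35 grasp [ 0.4624 -0.216   0.1425] yaw 1.014 down [-0.002 -0.002 -1.   ] w 0.0092 F [ 0.3  0.  -3.3] q [-0.54 -0.09  2.06 -0.    1.18 -1.55]
-75 [0.65536285 0.01685741 0.        ]
[299.6   1.8 -40.7] mm [-0.001 -0.453 -0.002]
--
0 [0.6631488  0.09145218 0.        ]
[367.    1.6  -7.9] mm [-0.001 -0.453 -0.002]
--
75 [0.67093474 0.16604694 0.        ]
[434.5   1.5  24.9] mm [-0.001 -0.453 -0.002]
--
```

```bash
python3 -m jog '[[[0.06,0,0,0,-0.1,0,0],[0.12,0,0.005,0,-0.2,0,0],[0.18,0,0.01,0,-0.3,0,0],[0.24,0,0.015,0,-0.4,0,0],[0.3,0.001,0.02,0,-0.453,0,0],[0.36,0.001,0.023,0,-0.453,0,0],[0.41,0.001,0.025,0,-0.453,-0.002,0],[0.434,0.001,0.025,0,-0.453,-0.002,0],[0.434,0.001,0.025,0,-0.453,-0.002,0],[0.434,0.001,0.025,0,-0.453,-0.002,0]]]'
cat > held.py <<'E'
from h import *
import sys
k=sys.argv[1];lane=float(sys.argv[2]);cur()
X=Rcur().as_matrix();s=state();g=s["tcp_pos"]+GD*X[:,1];yaw=np.arctan2(X[1,0],X[0,0])-np.pi/2
zb=g[2]-.033
p0=(*pts((g[0],g[1],yaw),[[-.005,0,0]])[0][:2],yaw); print("nominal bracket",np.round(p0,4),"z",zb)
for n in CAL:
    im,d=grab(n);cv2.imwrite(f"pics/{n}{k}.png",im)
    u,v=proj(n,[[p0[0],p0[1],zb]])[0].astype(int)
    if n=="top": print("px",u,v)
    c=cv2.resize(im[v-40:v+40,u-40:u+40],None,fx=5,fy=5,interpolation=3)
    a=c if n=="top" else np.hstack([a,c])
    D=[pts(p0,B,zb) for B in BR]
cv2.imwrite(f"pics/c{k}.png",a)
E
python3 held.py 4 75
```

```text
t: 10.6
tcp_pos: [0.6704, 0.1647, 0.1939]
eef_rot: [0.525, -0.525, -0.472, 0.474]
wrist_force: [0.3, 0.2, -2.6]
width: 0.0091
t 10.60 grasp [0.6703 0.1646 0.14  ] yaw 1.467 down [-0.003 -0.002 -1.   ] w 0.0091 F [ 0.3  0.2 -2.6] q [ 0.16  0.3   1.64 -0.    1.21 -1.3 ]
nominal bracket [ 0.6653  0.1651 -0.1039] z 0.1069829315787888
px 242 157
```

View pics/c4.png

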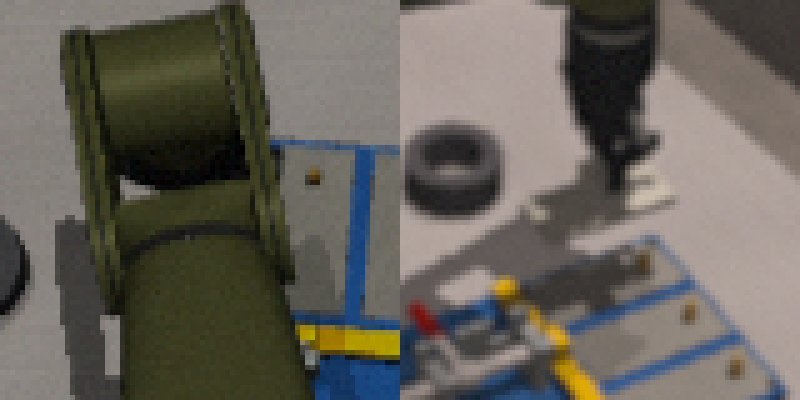

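```bash
cat > ov.py <<'E'
from h import *
import sys
k,x,y,a,z=sys.argv[1],*map(float,sys.argv[2:6]); n="side"; im=cv2.imread(f"pics/{n}{k}.png")
u,v=proj(n,[[x,y,z]])[0].astype(int);r=32;S=12
h=cv2.cvtColor(im,cv2.COLOR_BGR2HSV)
C=[J(105,l,28) for l in(-75,0,75)];P=proj(n,C)
for p in P:
    i,j=p.astype(int); w=(slice(j-7,j+8),slice(i-7,i+8)); hh=h[w].astype(int)
    m=(hh[...,0]>10)&(hh[...,0]<30)&(hh[...,1]>90)
    q=np.argwhere(m); print("pin pred",p.round(1),"meas",(q.mean(0)[::-1]+[i-7,j-7]).round(1) if len(q) else None,len(q))
u0,v0=u-r+8,v-r+8
c=cv2.resize(im[v0:v0+2*r-14,u0:u0+2*r],None,fx=S,fy=S,interpolation=3)
T=lambda p:((proj(n,p)-[u0,v0]+.5)*S-.5).astype(np.int32)
W=pts((x,y,a),np.array([[-60,-28,8],[60,-28,8],[60,28,8],[-60,28,8]])/1000,z)
cv2.polylines(c,[T(W)],True,(0,0,255),1)
for l in(-75,0,75):
    t=T([J(105,l,15),J(105,l,36)]);cv2.line(c,tuple(map(int,t[0])),tuple(map(int,t[1])),(255,0,255),1)
cv2.imwrite(f"pics/o{k}.png",c)
E
python3 ov.py 4 .6653 .1651 -.1039 .107
```

```text
pin pred [330.  203.2] meas [329.6 203.7] 7
pin pred [320.7 192.3] meas [320.6 192.7] 7
pin pred [311.8 181.7] meas [311.5 183. ] 6
```

View pics/o4.png

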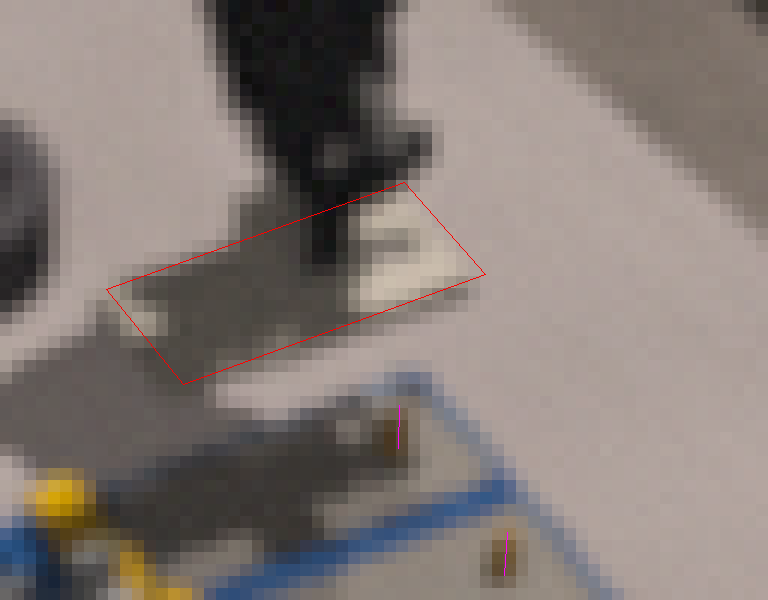

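Run:
```python
from h import *
g=J(65,75,0);a=JP[2]+np.pi/2
rel([(g[0],g[1],.075,a)],[(g[0],g[1],.049,a)])
```

```text
[ 1.9 66.  -0.2] mm [-0.001 -0.001 -0.002]
--
[ 0. 26.  0.] mm [0. 0. 0.]
--
```

```bash
python3 -m jog '[[[0.002,0.02,0,-0.001,-0.001,-0.002,0],[0.002,0.045,0,-0.001,-0.001,-0.002,0],[0.002,0.066,0,-0.001,-0.001,-0.002,0],[0.002,0.066,0,-0.001,-0.001,-0.002,0],[0.002,0.066,0,-0.001,-0.001,-0.002,0]]]';python3 -c "
from h import *
cur()"; python3 -m jog '[[[0,0.005,0,0,0,0,0],[0,0.01,0,0,0,0,0],[0,0.014,0,0,0,0,0],[0,0.014,0,0,0,0,0],[0,0.014,0,0,0,0,0]]]'; python3 -c "
from h import *
cur()"
```

```text
t: 11.32
tcp_pos: [0.6717, 0.1672, 0.1301]
eef_rot: [-0.525, 0.525, 0.474, -0.473]
wrist_force: [0.7, -0.1, -1.7]
width: 0.0091
t 11.32 grasp [0.6718 0.1672 0.0762] yaw 1.468 down [ 0.002  0.001 -1.   ] w 0.0091 F [ 0.7 -0.1 -1.7] q [ 0.17  0.36  1.67  0.    1.1  -1.3 ]
t: 11.95
tcp_pos: [0.6729, 0.1652, 0.117]
eef_rot: [-0.523, 0.527, 0.474, -0.473]
wrist_force: [1.4, -7.1, 0.5]
width: 0.0094
t 11.95 grasp [0.6732 0.1651 0.0631] yaw 1.468 down [ 0.005 -0.003 -1.   ] w 0.0094 F [ 1.4 -7.1  0.5] q [ 0.16  0.38  1.68 -0.    1.08 -1.3 ]
```

```bash
python3 -m jog '[[[-0.002,0,0,0,0,0,0],[-0.002,0,0,0,0,0,0],[-0.002,0,0,0,0,0,0]]]';python3 -c "
from h import *
cur()"; python3 -m jog '[[[0,0.004,0,0,0,0,0],[0,0.008,0,0,0,0,0],[0,0.008,0,0,0,0,0],[0,0.008,0,0,0,0,0]]]'; python3 -c "
from h import *
cur()"
```

```text
t: 12.32
tcp_pos: [0.6721, 0.1645, 0.1162]
eef_rot: [-0.524, 0.526, 0.474, -0.473]
wrist_force: [3.1, -6.0, -0.4]
width: 0.009
t 12.32 grasp [0.6723 0.1644 0.0623] yaw 1.468 down [ 0.004 -0.001 -1.   ] w 0.0090 F [ 3.1 -6.  -0.4] q [ 0.16  0.38  1.68 -0.    1.08 -1.3 ]
t: 12.82
tcp_pos: [0.6722, 0.1643, 0.1081]
eef_rot: [-0.524, 0.526, 0.474, -0.473]
wrist_force: [3.5, -5.6, -1.8]
width: 0.0089
t 12.82 grasp [0.6724 0.1642 0.0542] yaw 1.468 down [ 0.004 -0.001 -1.   ] w 0.0089 F [ 3.5 -5.6 -1.8] q [ 0.16  0.39  1.68 -0.    1.07 -1.3 ]
```

```bash
python3 -m jog '[[[-0.001,0,0,0,0,0,0],[-0.001,0.004,0,0,0,0,0],[-0.001,0.007,0,0,0,0,0],[-0.001,0.007,0,0,0,0,0]]]';python3 -c "
from h import *
cur()"; python3 -m jog '[[[0,0,0,0,0,0,0.03],[0,0,0,0,0,0,0.03],[0,0,0,0,0,0,0.03],[0,-0.04,0,0,0,0,0.03],[0,-0.08,0,0,0,0,0.03],[0,-0.11,0,0,0,0,0.05],[0,-0.12,0,0,0,0,0.06]]]'
python3 - <<'E'
from h import *
cur(); b=(.5111,-.389,.366)
g=pts(b,[[.005,0,0]])[0]
rel([(g[0],g[1],.14,b[2]+np.pi/2)],[(g[0],g[1],.033,b[2]+np.pi/2)])
E
```

```text
t: 13.32
tcp_pos: [0.6723, 0.164, 0.1045]
eef_rot: [-0.524, 0.526, 0.475, -0.473]
wrist_force: [-5.6, -7.2, 13.7]
width: 0.0092
t 13.32 grasp [0.6725 0.1641 0.0506] yaw 1.468 down [ 0.003  0.    -1.   ] w 0.0092 F [-5.6 -7.2 13.7] q [ 0.16  0.39  1.68 -0.    1.06 -1.31]
t: 14.2
tcp_pos: [0.6719, 0.1646, 0.2233]
eef_rot: [-0.524, 0.526, 0.476, -0.472]
wrist_force: [-0.4, -0.4, -0.5]
width: 0.06
t 14.20 grasp [0.6722 0.1647 0.1694] yaw 1.468 down [ 0.005  0.002 -1.   ] w 0.0600 F [-0.4 -0.4 -0.5] q [ 0.16  0.27  1.62  0.    1.24 -1.31]
[-564.9   27.5   99. ] mm [ 0.006 -0.469  0.001]
--
[  0. 107.   0.] mm [0. 0. 0.]
--
```

```bash
python3 -m jog '[[[-0.06,0,0.01,0,-0.05,0,0.06],[-0.12,0,0.02,0,-0.1,0,0.06],[-0.18,0,0.03,0,-0.15,0,0.06],[-0.24,0,0.042,0,-0.2,0,0.06],[-0.3,0,0.053,0,-0.25,0,0.06],[-0.36,0,0.063,0,-0.3,0,0.06],[-0.42,0,0.074,0,-0.35,0,0.06],[-0.48,0.01,0.084,0,-0.4,0,0.06],[-0.53,0.02,0.094,0.003,-0.45,0,0.06],[-0.565,0.027,0.099,0.003,-0.469,0,0.06]]]'
python3 - <<'E'
from h import *
cur()
for n,uvs in(("side",((357,293),)),("top",((387,198),))):
    im,d=grab(n);cv2.imwrite(f"pics/{n}5.png",im)
    mf=mbr if n=="top" else (lambda c:cv2.GaussianBlur(cv2.cvtColor(c,cv2.COLOR_BGR2HSV)[...,1],(0,0),3)>32)
    for uv,p in zip(uvs,((.5115,-.39,.373),)): print(n,*fit(n,im,mf,uv,BR,p,r=30))
t=cv2.resize(im[130:230,215:315],None,fx=4,fy=4,interpolation=3)
c=cv2.resize(cv2.imread("pics/side5.png")[160:260,240:340],None,fx=4,fy=4,interpolation=3)
cv2.imwrite("pics/c5.png",np.hstack([t,c]))
b=(.5115,-.3905,.366);g=pts(b,[[.005,0,0]])[0]
rel([(g[0],g[1],.033,b[2]+np.pi/2)])
E
```

```text
t: 15.45
tcp_pos: [0.513, -0.3892, 0.1905]
eef_rot: [-0.402, 0.399, 0.583, -0.582]
wrist_force: [0.8, 0.2, 0.6]
width: 0.0602
t 15.45 grasp [ 0.5128 -0.389   0.1366] yaw 1.936 down [-0.004  0.003 -1.   ] w 0.0602 F [0.8 0.2 0.6] q [-0.73  0.2   1.76 -0.    1.18 -2.67]
side [ 0.51083013 -0.38756265  0.36239398] 0.03310602086611879
top [ 0.51149908 -0.38997408  0.37291985] 16452.0
[ -0.6 103.1  -4.1] mm [-0.003 -0.004  0.004]
--
```

View pics/c5.png

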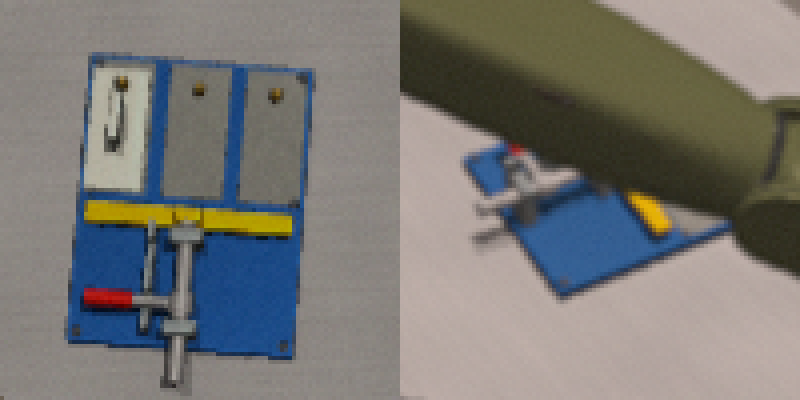

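Bracket seated in the left lane with the pin tip visible in its hole at (121,82). Now bracket 1.

```bash
python3 -m jog '[[[-0.001,0.05,-0.004,-0.003,-0.004,0.003,0.06],[-0.001,0.095,-0.004,-0.003,-0.004,0.003,0.06],[-0.001,0.103,-0.004,-0.003,-0.004,0.003,0.06],[-0.001,0.103,-0.004,-0.003,-0.004,0.003,0.06],[-0.001,0.103,-0.004,-0.003,-0.004,0.003,0],[-0.001,0.103,-0.004,-0.003,-0.004,0.003,0],[-0.001,0.103,-0.004,-0.003,-0.004,0.003,0],[-0.001,0.103,-0.004,-0.003,-0.004,0.003,0]]]' 60; python3 -m jog '[[[0,-0.03,0,0,0,0,0],[0,-0.06,0,0,0,0,0],[0,-0.09,0,0,0,0,0],[0,-0.11,0,0,0,0,0],[0,-0.11,0,0,0,0,0],[0,-0.11,0,0,0,0,0]]]'; sed -i 's/JP=(.*)$/JP=(.599,.0967,-.104)/' h.py
python3 - <<'E'
from h import *
cur()
g=J(65,-75,0);print(g);rel([(g[0],g[1],.14,JP[2]+np.pi/2)])
E
```

```text
t: 16.55
tcp_pos: [0.5195, -0.3879, 0.0918]
eef_rot: [-0.397, 0.402, 0.584, -0.583]
wrist_force: [-0.2, -0.6, 5.3]
width: 0.0089
t: 17.3
tcp_pos: [0.5178, -0.3865, 0.1983]
eef_rot: [-0.399, 0.4, 0.584, -0.583]
wrist_force: [-0.8, -0.3, -3.0]
width: 0.0091
t 17.30 grasp [ 0.5178 -0.3865  0.1444] yaw 1.941 down [ 0.001  0.001 -1.   ] w 0.0091 F [-0.8 -0.3 -3. ] q [-0.72  0.2   1.75  0.    1.19 -2.67]
[0.65586285 0.01535741 0.        ]
[ 324.7    4.8 -274.1] mm [0.001 0.474 0.   ]
--
```

```bash
python3 -m jog '[[[0.045,0,-0.038,0,0.07,0,0],[0.09,0,-0.076,0,0.14,0,0],[0.135,0,-0.114,0,0.21,0,0],[0.18,0,-0.152,0,0.28,0,0],[0.225,0,-0.19,0,0.34,0,0],[0.27,0.003,-0.228,0,0.4,0,0],[0.31,0.005,-0.26,0,0.46,0,0],[0.325,0.005,-0.274,0,0.474,0,0],[0.325,0.005,-0.274,0,0.474,0,0],[0.325,0.005,-0.274,0,0.474,0,0]]]'
python3 - <<'E'
from h import *
import subprocess
cur()
X=Rcur().as_matrix();g=state()["tcp_pos"]+GD*X[:,1];yaw=np.arctan2(X[1,0],X[0,0])-np.pi/2
for n in CAL:
    im,d=grab(n);cv2.imwrite(f"pics/{n}6.png",im)
p=pts((g[0],g[1],yaw),[[-.005,0,0]])[0]
print(p,yaw)
print(subprocess.run(["python3","ov.py","6",*map(str,(p[0],p[1],yaw,g[2]-.036))],capture_output=True,text=True).stdout)
E
```

```text
t: 18.55
tcp_pos: [0.6555, 0.0146, 0.1935]
eef_rot: [-0.525, 0.526, 0.473, -0.474]
wrist_force: [0.8, -0.4, -2.5]
width: 0.009
t 18.55 grasp [0.6556 0.0145 0.1396] yaw 1.467 down [ 0.    -0.001 -1.   ] w 0.0090 F [ 0.8 -0.4 -2.5] q [-0.06  0.22  1.73 -0.    1.19 -1.53]
[0.65058107 0.01500695 0.        ] -0.10390808448079625
pin pred [330.3 203.4] meas [329.6 204.7] 7
pin pred [321.  192.4] meas None 0
pin pred [312.1 181.9] meas [311.7 182.3] 3
```

View pics/o6.png

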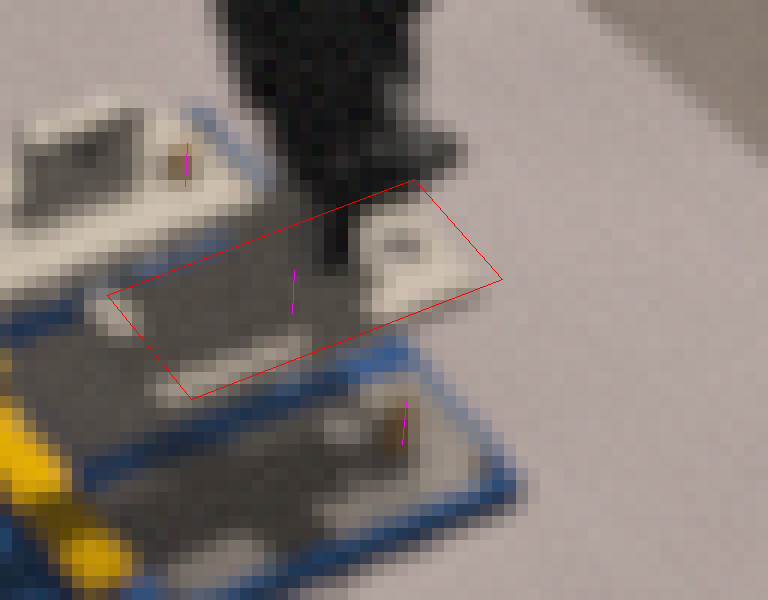

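Run:
```python
from h import *
g=J(66.5,-75,0);a=JP[2]+np.pi/2
rel([(g[0],g[1],.079,a)])
```

```text
[ 1.4 61.3 -1.4] mm [ 0.002 -0.001 -0.001]
--
```

```bash
python3 -m jog '[[[0.0005,0.02,-0.001,0.001,0,0,0],[0.0005,0.045,-0.001,0.001,0,0,0],[0.0005,0.061,-0.001,0.001,0,0,0],[0.0005,0.061,-0.001,0.001,0,0,0],[0.0005,0.061,-0.001,0.001,0,0,0]]]';python3 -c "
from h import *
cur()"; python3 -m jog '[[[0,0.005,0,0,0,0,0],[0,0.01,0,0,0,0,0],[0,0.014,0,0,0,0,0],[0,0.014,0,0,0,0,0],[0,0.014,0,0,0,0,0]]]'; python3 -c "
from h import *
cur()"
```

```text
t: 19.27
tcp_pos: [0.6579, 0.0153, 0.1346]
eef_rot: [-0.524, 0.526, 0.474, -0.473]
wrist_force: [-0.1, -0.0, -1.9]
width: 0.0091
t 19.27 grasp [0.6581 0.0152 0.0807] yaw 1.467 down [ 0.003 -0.001 -1.   ] w 0.0091 F [-0.1 -0.  -1.9] q [-0.06  0.29  1.76 -0.    1.09 -1.52]
t: 19.9
tcp_pos: [0.6586, 0.0149, 0.1206]
eef_rot: [-0.524, 0.527, 0.474, -0.472]
wrist_force: [5.0, -2.9, -2.2]
width: 0.0094
t 19.90 grasp [0.6588 0.0148 0.0667] yaw 1.467 down [ 0.005 -0.002 -1.   ] w 0.0094 F [ 5.  -2.9 -2.2] q [-0.06  0.31  1.76 -0.    1.07 -1.52]
```

Small lateral contact: the hole is on the pin taper and being pushed +x, −y. I ease it that way and continue down.

```bash
python3 -m jog '[[[-0.001,0.004,-0.001,0,0,0,0],[-0.001,0.007,-0.001,0,0,0,0],[-0.001,0.007,-0.001,0,0,0,0],[-0.001,0.007,-0.001,0,0,0,0]]]';python3 -c "
from h import *
cur()"; python3 -m jog '[[[0,0.004,0,0,0,0,0],[0,0.008,0,0,0,0,0],[0,0.01,0,0,0,0,0],[0,0.01,0,0,0,0,0]]]'; python3 -c "
from h import *
cur()"
```

```text
t: 20.4
tcp_pos: [0.6591, 0.0139, 0.113]
eef_rot: [-0.524, 0.527, 0.474, -0.473]
wrist_force: [5.3, -4.2, -1.3]
width: 0.0093
t 20.40 grasp [0.6593 0.0138 0.0591] yaw 1.467 down [ 0.004 -0.002 -1.   ] w 0.0093 F [ 5.3 -4.2 -1.3] q [-0.06  0.32  1.76 -0.    1.06 -1.53]
t: 20.9
tcp_pos: [0.6594, 0.014, 0.1067]
eef_rot: [-0.524, 0.526, 0.474, -0.473]
wrist_force: [-4.4, -2.8, 16.9]
width: 0.0093
t 20.90 grasp [0.6596 0.0139 0.0528] yaw 1.467 down [ 0.003 -0.002 -1.   ] w 0.0093 F [-4.4 -2.8 16.9] q [-0.06  0.33  1.76 -0.    1.05 -1.53]
```

```bash
python3 -m jog '[[[0,0,0,0,0,0,0.03],[0,0,0,0,0,0,0.03],[0,0,0,0,0,0,0.03],[0,-0.04,0,0,0,0,0.03],[0,-0.08,0,0,0,0,0.03],[0,-0.12,0,0,0,0,0.05]]]'
python3 - <<'E'
from h import *
cur(); rel([(.42,.33,.2,JP[2])])
E
```

```text
t: 21.65
tcp_pos: [0.6576, 0.0147, 0.2232]
eef_rot: [-0.525, 0.525, 0.473, -0.474]
wrist_force: [1.0, -0.8, -0.8]
width: 0.0466
t 21.65 grasp [0.6576 0.0146 0.1693] yaw 1.467 down [-0.    -0.001 -1.   ] w 0.0466 F [ 1.  -0.8 -0.8] q [-0.06  0.2   1.7  -0.    1.24 -1.53]
[289.  -30.9 269. ] mm [ 0.000e+00  1.571e+00 -1.000e-03]
--
```

```bash
python3 -m jog '[[[0.289,-0.031,0.269,0,1.571,0,0.05],[0.289,-0.031,0.269,0,1.571,0,0.05],[0.289,-0.031,0.269,0,1.571,0,0.05],[0.289,-0.031,0.269,0,1.571,0,0.05],[0.289,-0.031,0.269,0,1.571,0,0.05],[0.289,-0.031,0.269,0,1.571,0,0.05],[0.289,-0.031,0.269,0,1.571,0,0.05],[0.289,-0.031,0.269,0,1.571,0,0.05],[0.289,-0.031,0.269,0,1.571,0,0.05],[0.289,-0.031,0.269,0,1.571,0,0.05]]]' 30
cat > chk.py <<'E'
from h import *
import sys
k=sys.argv[1];cur()
for n in("top","side"):
    im,d=grab(n);cv2.imwrite(f"pics/{n}{k}.png",im);np.save(f"pics/{n}{k}.npy",d)
im=cv2.imread(f"pics/top{k}.png");d=np.load(f"pics/top{k}.npy");C=cloud("top",d)
jq,e=fit("top",im,mjig,(263,182),JIG,JP,r=75);print("jig",jq,e)
for l in(-75,75):
    t=pts(jq,[[.06,l/1000,.023]])[0];uv=proj("top",[t])[0]
    q,e=fit("top",im,mbr,uv.round(),BR,(t[0],t[1],jq[2]),z=.015,r=26)
    dd=q[:2]-jq[:2];c,s=np.cos(jq[2]),np.sin(jq[2])
    print(l,"bracket in jig mm",1000*(c*dd[0]+s*dd[1]),1000*(-s*dd[0]+c*dd[1]),"dyaw",q[2]-jq[2],"err",e)
    for xx in(10,-10,50,100):
        m=[C[tuple(proj("top",[J(xx,l+o,23,jq)])[0].round().astype(int)[::-1])][2] for o in(-18,18)]
        print("  z at jig x",xx,np.round(m,3))
c=cv2.resize(im[130:230,215:315],None,fx=4,fy=4,interpolation=3)
s=cv2.resize(cv2.imread(f"pics/side{k}.png")[160:260,240:340],None,fx=4,fy=4,interpolation=3)
cv2.imwrite(f"pics/c{k}.png",np.hstack([c,s]))
E
python3 chk.py 7
```

```text
t: 22.9
tcp_pos: [0.42, 0.3298, 0.2526]
eef_rot: [-0.706, 0.707, -0.036, 0.036]
wrist_force: [0.2, 0.1, 0.2]
width: 0.0501
t 22.90 grasp [0.4201 0.3298 0.1987] yaw -0.102 down [ 0.001 -0.002 -1.   ] w 0.0501 F [0.2 0.1 0.2] q [ 0.57 -0.1   1.96 -0.    1.28  0.67]
jig [ 0.59899179  0.09687927 -0.10261543] 0.0061157157801561115
-75 bracket in jig mm 59.33199307145868 -74.29936037918418 dyaw -0.014605058936108278 err 0.0656345110493582
  z at jig x 10 [0.028 0.021]
  z at jig x -10 [0.031 0.015]
  z at jig x 50 [0.026 0.022]
  z at jig x 100 [0.025 0.027]
75 bracket in jig mm 62.697168726599294 77.03497234753628 dyaw -0.002557554567434006 err 0.07725378662609961
  z at jig x 10 [0.024 0.019]
  z at jig x -10 [0.031 0.018]
  z at jig x 50 [0.025 0.016]
  z at jig x 100 [0.023 0.027]
```

View pics/c7.png

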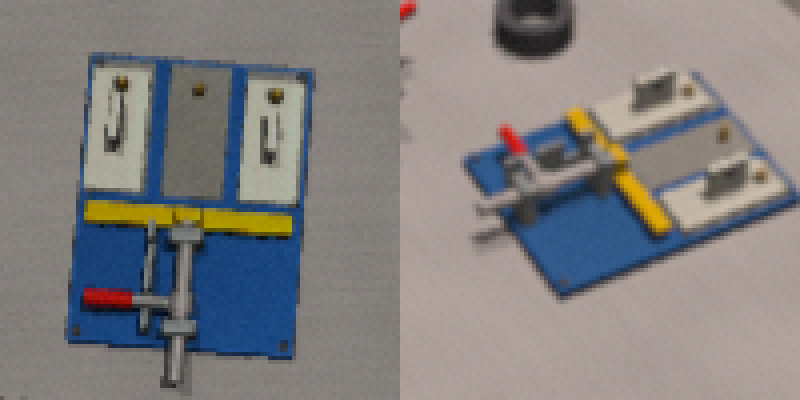

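Both brackets lie flat on their pins, at jig y ≈ ±75, within 0.015 rad of square, tops z ≈ 23–25 mm. The top view shows the bolt open at (185,220). Now I lock it.

Run:
```python
from h import *
g=J(-110,68,52);print(g);rel([(g[0],g[1],.16,JP[2])],[(*g,JP[2])])
```

```text
[0.4966536  0.17575198 0.052     ]
[  91.6   39.1 -145.3] mm [0.001 0.002 0.001]
--
[  0. 108.   0.] mm [0. 0. 0.]
--
```

```bash
python3 -m jog '[[[0.03,0,-0.05,0,0.002,0,0.05],[0.06,0,-0.1,0,0.002,0,0.05],[0.0915,0.039,-0.145,0,0.002,0,0.05],[0.0915,0.039,-0.145,0,0.002,0,0.05],[0.0915,0.09,-0.145,0,0.002,0,0.05],[0.0915,0.14,-0.145,0,0.002,0,0.05],[0.0915,0.147,-0.145,0,0.002,0,0.05],[0.0915,0.147,-0.145,0,0.002,0,0.05]]]' 30;python3 -m jog '[[[0,0,0,0,0,0,0],[0,0,0,0,0,0,0],[0,0,0,0,0,0,0],[0,0,0,0,0,0,0],[0,0,0,0,0,0,0]]]' 30; python3 -c "
from h import *
cur()"; python3 -m jog '[[[0,-0.007,0,0,0,0,0],[0,-0.013,-0.001,0,0,0,0],[0,-0.02,-0.003,0,0,0,0],[0,-0.026,-0.005,0,0,0,0],[0,-0.032,-0.008,0,0,0,0],[0,-0.038,-0.012,0,0,0,0],[0,-0.045,-0.017,0,0,0,0],[0,-0.051,-0.023,0,0,0,0],[0,-0.052,-0.024,0,0,0,0],[0,-0.052,-0.024,0,0,0,0]]]'; python3 -c "
from h import *
cur()"
```

```text
t: 24.0
tcp_pos: [0.4972, 0.1765, 0.1075]
eef_rot: [-0.706, 0.706, -0.036, 0.038]
wrist_force: [-0.2, 0.6, -0.2]
width: 0.0503
t: 24.62
tcp_pos: [0.498, 0.1764, 0.1087]
eef_rot: [0.706, -0.706, 0.036, -0.039]
wrist_force: [-1.4, 0.6, 6.4]
width: 0.0146
t 24.62 grasp [0.4982 0.1764 0.0548] yaw -0.106 down [ 0.005  0.    -1.   ] w 0.0146 F [-1.4  0.6  6.4] q [ 0.24  0.06  2.07 -0.    1.    0.35]
t: 25.88
tcp_pos: [0.494, 0.152, 0.1584]
eef_rot: [-0.706, 0.706, -0.037, 0.038]
wrist_force: [0.5, -0.3, -4.4]
width: 0.0147
t 25.88 grasp [0.494  0.1519 0.1045] yaw -0.106 down [ 0.001 -0.001 -1.   ] w 0.0147 F [ 0.5 -0.3 -4.4] q [ 0.2  -0.03  2.07 -0.    1.1   0.3 ]
```

```bash
python3 -m jog '[[[0.015,0,0,0,0,0,0],[0.03,0,0,0,0,0,0],[0.045,0,0,0,0,0,0],[0.05,0,0,0,0,0,0],[0.05,0,0,0,0,0,0]]]'; python3 -c "
from h import *
cur()"; python3 -m jog '[[[0,0.008,0.008,0,0,0,0],[0,0.015,0.013,0,0,0,0],[0,0.021,0.017,0,0,0,0],[0,0.027,0.02,0,0,0,0],[0,0.033,0.022,0,0,0,0],[0,0.04,0.023,0,0,0,0],[0,0.047,0.024,0,0,0,0],[0,0.05,0.024,0,0,0,0],[0,0.05,0.024,0,0,0,0]]]';  python3 -c "
from h import *
cur()"
```

```text
t: 26.5
tcp_pos: [0.5448, 0.1466, 0.1586]
eef_rot: [-0.706, 0.707, -0.036, 0.039]
wrist_force: [0.6, -0.7, -5.9]
width: 0.015
t 26.50 grasp [0.545  0.1466 0.1047] yaw -0.106 down [ 0.003 -0.001 -1.   ] w 0.0150 F [ 0.6 -0.7 -5.9] q [ 0.17  0.07  1.96 -0.    1.1   0.28]
t: 27.62
tcp_pos: [0.5474, 0.1713, 0.1101]
eef_rot: [0.706, -0.706, 0.036, -0.039]
wrist_force: [-0.3, 4.4, 9.7]
width: 0.0147
t 27.62 grasp [0.5476 0.1713 0.0562] yaw -0.106 down [ 0.004  0.    -1.   ] w 0.0147 F [-0.3  4.4  9.7] q [ 0.21  0.16  1.97 -0.    1.02  0.32]
```

```bash
python3 -m jog '[[[0,0,0,0,0,0,0.04],[0,0,0,0,0,0,0.04],[0,-0.04,0,0,0,0,0.05],[0,-0.1,0,0,0,0,0.05],[0,-0.12,0,0,0,0,0.05],[0,-0.12,0,0,0,0,0.05]]]' 30
python3 - <<'E'
from h import *
cur()
im=cv2.imread("pics/top0.png");d=np.load("pics/top0.npy");C=cloud("top",d)
hs=cv2.cvtColor(im,cv2.COLOR_BGR2HSV)
m=blob(mred(im),(189,215));P=C[(m>0)&(C[...,2]>.078)&(C[...,2]<.105)][:,:2]
e=np.linalg.svd(P-P.mean(0))[2][0];e*=np.sign(e[0]);t=(P-P.mean(0))@e
print("handle dir",np.arctan2(e[1],e[0]),"ends",P.mean(0)+e*t.min(),P.mean(0)+e*t.max(),t.max()-t.min())
# dial: white pixels in rectified plane z=.072
r=rect("top",im,.0722,.30,.52,.27,.47,2000.)
h2=cv2.cvtColor(r,cv2.COLOR_BGR2HSV)
w=((h2[...,1]<45)&(h2[...,2]>140)).astype(np.uint8);w=blob(w,(200,240),2000)
hull=cv2.convexHull(np.vstack(cv2.findContours(w,0,1)[0]));(cx,cy),R_=cv2.minEnclosingCircle(hull)
print("dial centre",.52-cy/2000,.47-cx/2000,"radius",R_/2000)
g=(h2[...,0]>40)&(h2[...,0]<85)&(h2[...,1]>70);q=np.argwhere(g).mean(0);print("green",.52-q[0]/2000,.47-q[1]/2000,g.sum())
cv2.imwrite("pics/valve.png",r)
for nm in("top","side"):
    i2,_=grab(nm);cv2.imwrite(f"pics/{nm}8.png",i2)
E
```

```text
t: 28.38
tcp_pos: [0.5466, 0.1707, 0.2296]
eef_rot: [-0.706, 0.706, -0.036, 0.039]
wrist_force: [-0.0, 0.6, -0.6]
width: 0.0502
t 28.38 grasp [0.5468 0.1706 0.1757] yaw -0.106 down [ 0.004 -0.001 -1.   ] w 0.0502 F [-0.   0.6 -0.6] q [ 0.21  0.01  1.9  -0.    1.23  0.32]
handle dir 0.19453004635253018 ends [0.3870519  0.36618686] [0.50725469 0.3898694 ] 0.12251356476211245
dial centre 0.40668975830078125 0.37091398620605465 radius 0.046497894287109376
green 0.4337962577962578 0.3941424116424116 481
```

View pics/valve.png

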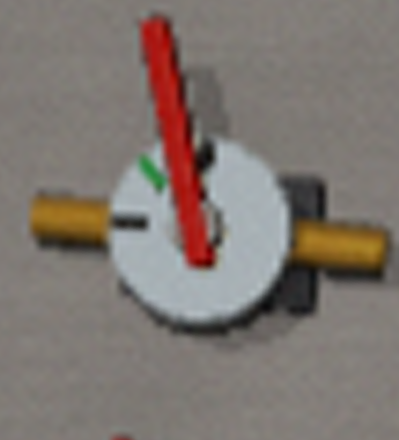

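Run:
```python
from h import *
ax=np.array([.405,.3695]);T=lambda th,z=.082:(*(ax+.08*np.array([np.cos(th),np.sin(th)])),z,th-np.pi/2)
rel([T(.195,.17)],[T(.195)],[T(t) for t in(.275,.355,.435,.515,.595,.66,.695)])
```

```text
[-84.    1.9 206.9] mm [ 0.003  1.27  -0.   ]
--
[ 0. 88.  0.] mm [0. 0. 0.]
--
[-6.4  0.  -0.3] mm [-0.   -0.08 -0.  ]
[-12.7   0.   -1. ] mm [ 0.   -0.16  0.  ]
[-19.    0.   -2.3] mm [ 0.   -0.24  0.  ]
[-25.2   0.   -4.1] mm [ 0.   -0.32  0.  ]
[-31.2   0.   -6.3] mm [ 0.  -0.4  0. ]
[-35.9   0.   -8.5] mm [ 0.    -0.465  0.   ]
[-38.4   0.   -9.8] mm [ 0.  -0.5  0. ]
--
```

```bash
python3 -m jog '[[[-0.084,0.002,0.207,0.003,1.27,0,0.045],[-0.084,0.002,0.207,0.003,1.27,0,0.045],[-0.084,0.002,0.207,0.003,1.27,0,0.045],[-0.084,0.002,0.207,0.003,1.27,0,0.045],[-0.084,0.002,0.207,0.003,1.27,0,0.045],[-0.084,0.002,0.207,0.003,1.27,0,0.045],[-0.084,0.002,0.207,0.003,1.27,0,0.045],[-0.084,0.002,0.207,0.003,1.27,0,0.045],[-0.084,0.002,0.207,0.003,1.27,0,0.045]]]' 25
python3 - <<'E'
from h import *
cur()
ax=np.array([.405,.3695]);th=.195;rel([(*(ax+.08*np.array([np.cos(th),np.sin(th)])),.082,th-np.pi/2)])
im,d=grab("top");cv2.imwrite("pics/top9.png",im);np.save("pics/top9.npy",d);i2,_=grab("side");cv2.imwrite("pics/side9.png",i2)
c=cv2.resize(im[130:250,150:310],None,fx=2.5,fy=2.5,interpolation=3);s=cv2.resize(i2[140:260,200:360],None,fx=2.5,fy=2.5,interpolation=3)
cv2.imwrite("pics/c9.png",np.hstack([c,s]))
E
```

```text
t: 29.6
tcp_pos: [0.4841, 0.385, 0.2244]
eef_rot: [0.547, -0.547, 0.448, -0.449]
wrist_force: [-0.1, -0.3, 1.3]
width: 0.0452
t 29.60 grasp [0.4841 0.385  0.1705] yaw -1.374 down [ 0.001 -0.001 -1.   ] w 0.0452 F [-0.1 -0.3  1.3] q [ 0.59  0.12  1.8  -0.    1.23  1.96]
[-0.2 88.5 -0.7] mm [-0.001  0.002  0.001]
--
```

View pics/c9.png

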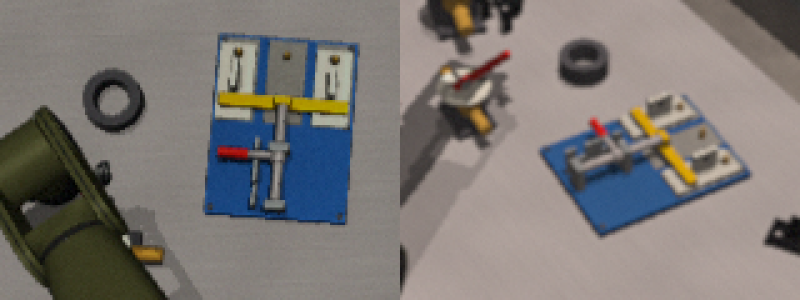

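Bolt locked: yellow bar at (283,103) over the bracket ends, handle level at (233,153). Now the valve.

```bash
python3 -m jog '[[[0,0.04,-0.001,0,0,0,0.045],[0,0.08,-0.001,0,0,0,0.045],[0,0.088,-0.001,0,0,0,0.045],[0,0.088,-0.001,0,0,0,0.045],[0,0.088,-0.001,0,0,0,0],[0,0.088,-0.001,0,0,0,0],[0,0.088,-0.001,0,0,0,0],[0,0.088,-0.001,0,0,0,0]]]' 25; python3 -c "
from h import *
cur()"; python3 -m jog '[[[-0.006,0,0,0,-0.08,0,0],[-0.013,0,-0.001,0,-0.16,0,0],[-0.019,0,-0.002,0,-0.24,0,0],[-0.025,0,-0.004,0,-0.32,0,0],[-0.031,0,-0.006,0,-0.4,0,0],[-0.036,0,-0.0085,0,-0.465,0,0],[-0.0385,0,-0.01,0,-0.5,0,0],[-0.0385,0,-0.01,0,-0.5,0,0],[-0.0385,0,-0.01,0,-0.5,0,0]]]'; python3 -c "
from h import *
cur()"
```

```text
t: 30.7
tcp_pos: [0.4852, 0.3856, 0.1404]
eef_rot: [0.548, -0.544, 0.447, -0.45]
wrist_force: [-0.1, -2.7, 5.5]
width: 0.0134
t 30.70 grasp [0.4855 0.3857 0.0865] yaw -1.375 down [ 0.007  0.002 -1.   ] w 0.0134 F [-0.1 -2.7  5.5] q [ 0.59  0.21  1.85 -0.    1.08  1.96]
t: 31.82
tcp_pos: [0.4673, 0.4219, 0.1404]
eef_rot: [0.642, -0.639, 0.299, -0.301]
wrist_force: [-0.9, -1.6, 6.8]
width: 0.0138
t 31.82 grasp [0.4676 0.4221 0.0865] yaw -0.876 down [ 0.005  0.003 -1.   ] w 0.0138 F [-0.9 -1.6  6.8] q [ 0.65  0.23  1.82 -0.    1.08  1.53]
```

Release, back off clear, and check everything.

```bash
python3 -m jog '[[[0,0,0,0,0,0,0.04],[0,0,0,0,0,0,0.04],[0,0,0,0,0,0,0.04],[0,-0.05,0,0,0,0,0.04],[0,-0.11,0,0,0,0,0.04],[0,-0.16,0,0,0,0,0.04],[0,-0.2,0,0,0,0,0.04]]]'
python3 - <<'E'
from h import *
cur(); rel([(.20,.60,.28,-.876)])
E
```

```text
t: 32.7
tcp_pos: [0.4661, 0.4211, 0.3408]
eef_rot: [0.642, -0.639, 0.299, -0.301]
wrist_force: [0.5, -0.2, -0.1]
width: 0.04
t 32.70 grasp [0.4663 0.4212 0.2869] yaw -0.876 down [ 0.005  0.002 -1.   ] w 0.0400 F [ 0.5 -0.2 -0.1] q [ 0.65  0.05  1.66 -0.    1.42  1.53]
[-307.8    5.9  -89.9] mm [-0.006 -0.     0.002]
--
```

```bash
python3 -m jog '[[[-0.308,0,-0.09,0,0,0,0.04],[-0.308,0,-0.09,0,0,0,0.04],[-0.308,0,-0.09,0,0,0,0.04],[-0.308,0,-0.09,0,0,0,0.04],[-0.308,0,-0.09,0,0,0,0.04],[-0.308,0,-0.09,0,0,0,0.04],[-0.308,0,-0.09,0,0,0,0.04],[-0.308,0,-0.09,0,0,0,0.04]]]'; python3 chk.py 10
python3 - <<'E'
from h import *
im=cv2.imread("pics/top10.png");d=np.load("pics/top10.npy");C=cloud("top",d)
m=blob(mred(im),proj("top",[[.44,.398,.082]])[0]);P=C[(m>0)&(C[...,2]>.078)&(C[...,2]<.105)][:,:2]
e=np.linalg.svd(P-P.mean(0))[2][0];e*=np.sign(e[0])
a0=np.arctan2(e[1],e[0]);print("handle world dir",a0,"joint est (yaw -.087)",a0+.087, "mean",P.mean(0),m.sum())
r=rect("top",im,.0722,.30,.52,.27,.47,2000.)
cv2.imwrite("pics/c11.png",np.hstack([r[:400],cv2.resize(im[130:230,215:315],(400,400),interpolation=3)]))
cv2.imwrite("pics/f.png",np.vstack([im[:]]))
a=cv2.imread("pics/top0.png")
df=cv2.absdiff(a,im).max(2)
for nm,(u,v) in dict(tin=(374,157),collar=(195,170),wrench=(392,236),black=(334,152)).items(): print(nm,df[v-14:v+14,u-14:u+14].mean())
E
```

```text
t: 33.7
tcp_pos: [0.2008, 0.5994, 0.3372]
eef_rot: [0.641, -0.639, 0.299, -0.302]
wrist_force: [0.3, -0.4, 0.1]
width: 0.0402
t 33.70 grasp [0.201  0.5994 0.2833] yaw -0.878 down [ 0.004  0.    -1.   ] w 0.0402 F [ 0.3 -0.4  0.1] q [ 1.16  0.07  1.66 -0.    1.42  2.04]
jig [ 0.59889383  0.09698203 -0.10274742] 0.007193618175607338
-75 bracket in jig mm 104.41960009727111 -74.69905980259391 dyaw -0.013286966523684579 err 0.6740935365212822
  z at jig x 10 [0.023 0.014]
  z at jig x -10 [0.012 0.017]
  z at jig x 50 [0.023 0.026]
  z at jig x 100 [0.029 0.023]
75 bracket in jig mm 104.64402162260124 78.00731820599906 dyaw 0.03659512135010287 err 0.6794338051623647
  z at jig x 10 [0.026 0.022]
  z at jig x -10 [0.008 0.012]
  z at jig x 50 [0.024 0.028]
  z at jig x 100 [0.018 0.022]
handle world dir 0.6989566064919864 joint est (yaw -.087) 0.7859566064919864 mean [0.43847459 0.39764567] 120
tin 3.440051020408163
collar 3.600765306122449
wrench 3.2869897959183674
black 4.059948979591836
```

View pics/c11.png

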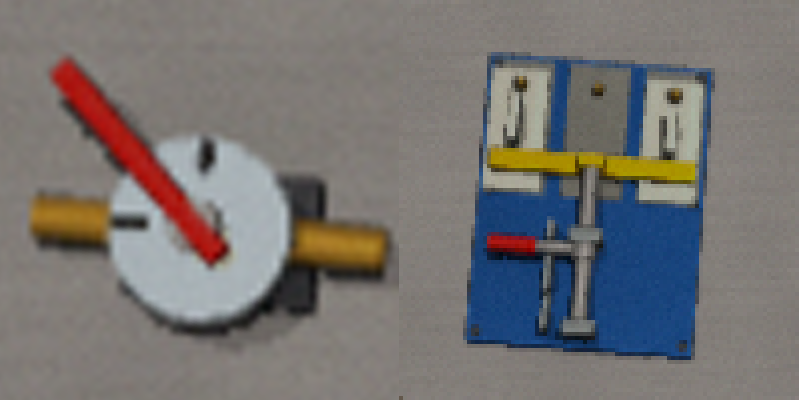

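View pics/f.png

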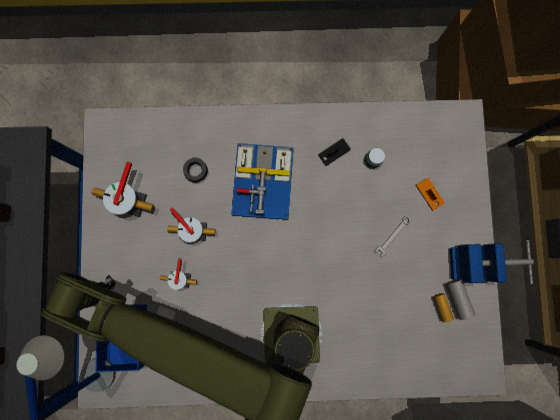

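Handle covers the green mark (joint ≈ 0.786). The bolt is locked, the bystanders haven't moved, and no other aluminium bracket is on the bench.

```bash
python3 -c "
from cell import workorder
print(workorder.hand_in())"
```

```text
the job is handed in; nothing more can be done
None
```

I did the job in the order asked and handed it in at about 34 s of robot time. I drew the bolt back and seated the two aluminium brackets on the bench on pins 2 and 0. Then I slid the bolt home with its handle in the locked notch and turned the middle-sized valve to half open.

**Brackets:** before locking, both lay flat, in lane to 1–2 mm and within about 0.015 rad of square. One fit put the pin 2 bracket nearly 3 mm off along its lane, but the picture showed the pin through its hole.

**Bolt:** the last picture shows the yellow bar over both bracket ends and the handle level in the locked notch.

**Valve:** the handle sits over the green mark at about 0.786 rad.

**Bystanders:** the tin, collar and wrench did not move.

**Failed check:** the automatic bracket fit after locking gave no usable result because the yellow bar splits the brackets' outline. The final seating was judged from the picture and the depth readings, which were near 23 mm on the plates.

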